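# Check a plaster drying bat with the moisture meter

## Robot

A 6-joint arm with a two-finger parallel gripper is mounted at the origin on the work surface. World frame = base frame: x ahead of the robot, y to its left, z up, the work surface at z = 0. Lengths are in mm, angles in rad, forces in N, time in s.
With the tool pointing down it reaches from about 350 to 875 mm from the base axis. Payload 4.2 kg.
Tool frame: the origin (TCP) lies at the very end of the fingers, on their centre line; the grasp point (between the pads) lies 19 mm behind it; z points along the fingers, y is the line along which they close (so a half turn about z gives the same grasp; the last joint's range is limited). The gripper opens to 85 mm and grips with 20 to 120 N. Pads are 22 mm wide; open, the fingers measure 114 mm over their backs; the gripper's body (76 mm by 85 mm) begins 54 mm behind the grasp point. The pads swing forward as they close: fully open they stand 13 mm farther back than shut.
Start: joints at [1.405, 0.385, 0.008, 0, -1.194, -0.259], TCP at [257.553, 569.443, 231.312] pointing down, gripper open.
Joint ranges: [-3.14, 3.14], [-1.21, 2.06], [-1.07, 1.41], [-3.16, 2.05], [-2.99, -0.16], [-3.1, 3.1]. Speed limits (rad/s): [2.79, 2.79, 3.14, 3.14, 3.14, 3.14].

## Interface

Orientations are given as a unit quaternion [x, y, z, w].
In Python, from bench import arm gives the robot as it stands.
- The arm moves only by the tool servo_tool, never from a script. Its argument "rows" is a list that holds one entry, the list of rows, each a list of 7 numbers: the finger opening in mm, from 0 to 85.4, then the shift along the tool's x, y, z in mm, then the turn, a rotation vector about the tool's x, y, z in rad. A call has 1 to 10 rows; each row is the pose to reach, as a shift and turn from the pose commanded when the call began, along the tool's axes at that moment; what a row does not reach only later rows make up. A row lasts 1/8 s, in which the tool goes at most 62.5 mm and 10.7 degrees, less where a joint would pass 70% of its speed; a pose out of reach is approached as far as the arm can. A call with a gripper value outside its range is refused whole. The fingers move at their own pace and stop on an object; the grip force is fixed at half the most. Time passes only in rows, so rows that repeat a pose let the fingers close. It gives the time, the measured TCP pose, the force, the opening and the grip force at its end, in the units of the state.
- arm.read_state(): the state, without advancing time (a new reading comes with each control period).
- arm.get_image(name): name is "scene" or "top" or "wrist"; returns the picture (400x640x3 uint8, red, green, blue); there is no depth.
- arm.camera_params(name): a dict with "intrinsics" (3x3 intrinsics, pixels), "D" ([k1, k2, p1, p2, k3] as OpenCV has them; the pictures are not rectified), "R" (3x3) and "t" (3): a world point X has camera coordinates R X + t. Camera axes: x right, y down, z forward; pixel columns grow to the right and rows downward; lengths in mm; the calibration is good to about 2 mm. A picture is of the moment at which its call begins: read the wrist's pose just before it. camera_params takes no time and is no camera call; for the wrist camera it gives the pose at the moment of the call.
- arm.job_done(): hands the job in; it is judged then, once.
The state is a dict: "clock": time; "joints": joint angles; "joint_vel": joint speeds; "joint_efforts": joint torques, N m; "position": TCP position; "ee_rot": TCP orientation; "contact_force": force on the tool from outside, world axes, zero at the start; "wrist_torque": the same for the moment, N m; "gripper_width": finger opening in mm; "grasp_force": force on a finger pad.
Only numpy, scipy, OpenCV 4.12 (cv2) and the standard library are available. Lean on these libraries where they do the work, as an engineer would, in place of code of your own. Each camera call takes 0.05 s, during which the arm holds its last target. There are 200 camera calls.

## Task

Lift the lidded glaze canister off the plaster bat by its arched handle and stand it gently on the round cork mat beside it. Then take the moisture meter out of its dock and hold it upright on the oblong pencilled outline that the canister was covering, its foot lying lengthwise within the outline, pressed lightly straight down until the sprung foot is about half way in. Finish while still holding the meter there; leave the other things on the table alone.

Things in the scene. Friction and masses are not known exactly. Their poses are not given: they have to be found in the camera images.
- bat: Fixed white plaster slab, 160 (its x) by 240 (its y) by 35 mm high; origin at the centre of its underside, z up. Two pencilled outlines are on top: an oblong one (the test spot) and, elsewhere, a round one 30 mm across that does not matter. A small bowl stands on it towards its +y end.
- spot (a point): Centre of the oblong outline on the bat's top face, 55 mm from the bat's centre towards the bat's -y, 35 mm above the table. Outline 30 mm along the bat's x by 48 mm along the bat's y (its length). Flush pencil lines 2 mm wide, no relief. Hidden under the canister at the start.
- canister: Loose white lidded round canister, 90 mm across (lid 94 mm), lid top 97 mm up, about 0.3 to 0.6 kg; origin at the centre of its underside, z up. A fixed steel arched handle stands over the lid.
- handle (a point): Middle of the canister's handle bar, 150 mm above the canister's underside. The bar is round, 10 mm thick, straight for 60 mm along the canister's x; 48 mm free between it and the lid. Its axes are the canister's.
- cork_mat: Fixed round cork mat on the table to one side of the bat (left or right varies; the meter's dock is on the other side), 140 mm across, 5 mm thick; origin at the centre of its underside.
- dock: Fixed open-topped black holder for the meter, base 90 by 70 mm, walls to 62 mm high; origin at the centre of its underside, z up. The meter stands in its pocket (54 along the dock's x by 32 mm, 3 mm play all round the meter's housing) and is lifted straight up; the meter's housing rests on ledges 30 mm above the table.
- meter: Loose grey hand-held moisture meter, 0.18 kg, standing upright in the dock. A plain block housing 48 mm (its x) by 26 mm (its y), from 14 to 119 mm above its origin along its z (up); origin at the centre of the foot's underside when the foot is out. In the dock the origin is 16 mm above the table and the upper 73 mm of the housing stand clear. Steel foot below, 28 mm along its x by 12 mm along its y. Either way round serves.
- foot_face (a point): Centre of the underside of the meter's sprung foot; moves with the foot.
- meter_foot (a joint): How far the sprung foot is pushed up into the housing: 0 = fully out, 0.012 m = fully in. It takes about 1.4 N to start moving, 4 N at half way (0.006), 6.8 N fully in.
- pinch_bowl: Bystander: small clay bowl 64 mm across, 34 mm high, on the bat; origin at the centre of its underside.
- glaze_bottle_a: Bystander: pinkish bottle, 56 mm across, 155 mm high, behind the bat; origin at the centre of its underside.
- glaze_bottle_b: Bystander: grey bottle, 56 mm across, 155 mm high, behind the bat; origin at the centre of its underside.
- bisque_cup: Bystander: cream clay cup, 84 mm across, 95 mm high, behind the bat; origin at the centre of its underside.
- glaze_bottle_c: Bystander: sage bottle, 56 mm across, 140 mm high, towards the side of the table; origin at the centre of its underside.
- coffee_cup: Bystander: lidded paper cup, 84 mm across, 118 mm high, towards the side of the table; origin at the centre of its underside.
- paint_brush: Bystander: brush lying towards the left side of the table.
Things that resemble listed ones, but are neither listed nor needed, are in the scene too. Leave any green or turquoise look-alike of the dock alone.

How it is judged (in metres and radians):
On the way, in this order (a step that is already met when the one before it is completed fails the run):
1. the canister is lifted clear of the bat in the gripper (z of canister in the frame of bat above 0.055 m and contact force between the fingers and canister above 0.5 N), for 0.1 s.
2. the canister stands released on the cork mat (horizontal distance between canister and cork_mat below 0.04 m and z of canister in the frame of cork_mat below 0.012 m and angle between canister's own z axis and vertical below 0.12 rad and contact force between the fingers and canister below 0.1 N and linear speed of canister below 0.03 m/s), for 0.2 s.
3. the meter is held clear of its dock (z of meter in the frame of dock above 0.06 m and contact force between the fingers and meter above 0.5 N), for 0.1 s.
At the end, for the whole second after the job is handed in: Meter held at rest, upright within 7 deg, foot centre within 10 mm across and 11 mm along of the oblong's centre, lengthwise within 12.5 deg, foot 3 to 9.5 mm in, 1.5 to 9 N on the bat; canister upright, released on the cork mat, its axis within 40 mm of the mat's centre (all of step 2 and x of foot_face in the frame of spot between -0.01 and 0.01 m and y of foot_face in the frame of spot between -0.011 and 0.011 m and z of foot_face in the frame of spot below 0.003 m and angle between the x axis of meter and the y axis of bat, either way round below 0.22 rad and angle between meter's own z axis and vertical below 0.12 rad and value of joint meter_foot between 0.003 and 0.0095 m and contact force between meter and bat between 1.5 and 9 N and contact force between the fingers and meter above 0.5 N and linear speed of meter below 0.03 m/s); the arm keeps its last pose, push and grip.
It fails at once if a bystander is shifted by more than 25 mm (distance of any of pinch_bowl, glaze_bottle_a, glaze_bottle_b, glaze_bottle_c, bisque_cup, coffee_cup, paint_brush from where it was at the start of the episode above 0.025 m).
It fails at once if the canister is tipped over (more than 35 degrees) (angle between canister's own z axis and vertical above 0.6 rad).
It fails at once if the canister is dropped (falls free faster than 0.45 m/s) (contact force between canister and anything else below 0.01 N and linear speed of canister above 0.45 m/s).
It fails at once if the meter is jammed on the bat with more than 25 N (contact force between meter and bat above 25 N).
It also fails if it takes over 58 s, if anything falls off the work surface, if the arm or the gripper's body presses on something with over 40 N, if the wrist force passes 120 N, or if a joint passes its speed limit or range.

## Working session

There is one attempt and no reset: what is moved stays moved. The work goes in short steps, Python scripts to look and compute and a tool call to move; the robot and the scene stay as the last step left them, time stands still between calls to the robot, and variables do not carry over. Pictures are saved under pics/ and viewed, at most 10 in all, crops included, and the job is handed in when it is done.

Besides the shell and the picture viewer there is one more tool, called after "Request:" in YAML: its name, and indented under it one key for each argument. servo_tool: Moves the arm, as the interface text tells. Its arguments: {"type":"object","properties":{"rows":{"type":"array"}},"required":["rows"]}

```bash
mkdir -p pics; ls; python3 - <<'E'
from bench import arm
import cv2,numpy as np
s=arm.read_state();print(s)
for n in("scene","top"):
    im=arm.get_image(n);cv2.imwrite(f"pics/{n}0.png",im[...,::-1])
    p=arm.camera_params(n);print(n,{k:np.round(v,3).tolist() for k,v in p.items()})
E
```

```text
pics
{'clock': 0.0, 'joints': array([ 1.40466506e+00,  3.85538307e-01,  6.60303834e-03, -4.80052196e-04,
       -1.19400081e+00, -2.58614814e-01]), 'joint_vel': array([ 5.35862629e-04, -3.57829017e-04,  2.57582130e-04,  1.09049364e-05,
        4.48591271e-04,  2.22585476e-05]), 'joint_efforts': array([ 2.73056839e-04, -3.92292058e+01,  1.88406783e+01,  4.18628767e+00,
       -4.69617167e-03,  5.46476912e-06]), 'position': array([257.29273944, 568.93197541, 230.2264975 ]), 'ee_rot': array([ 9.77514225e-01, -2.10866655e-01, -1.73399455e-04,  1.07904524e-03]), 'contact_force': array([ 0.11501251, -0.11492561,  0.05416693]), 'wrist_torque': array([-0.00230522, -0.01086852,  0.03913358]), 'grasp_force': 0.0, 'gripper_width': 85.22025708832513}
scene {'intrinsics': [[366.608, 0.0, 319.904], [0.0, 366.608, 196.153], [0.0, 0.0, 1.0]], 'D': [0.009, 0.0, 0.0, 0.0, 0.0], 'R': [[-0.802, 0.598, 0.0], [0.497, 0.666, -0.557], [-0.333, -0.447, -0.83]], 't': [449.667, -204.772, 1399.682]}
top {'intrinsics': [[440.096, 0.0, 320.101], [0.0, 440.096, 202.45], [0.0, 0.0, 1.0]], 'D': [-0.124, 0.0, 0.0, 0.0, 0.0], 'R': [[0.015, -1.0, 0.006], [-0.984, -0.016, -0.179], [0.179, -0.003, -0.984]], 't': [-14.812, 603.007, 1382.451]}
```

View pics/top0.png

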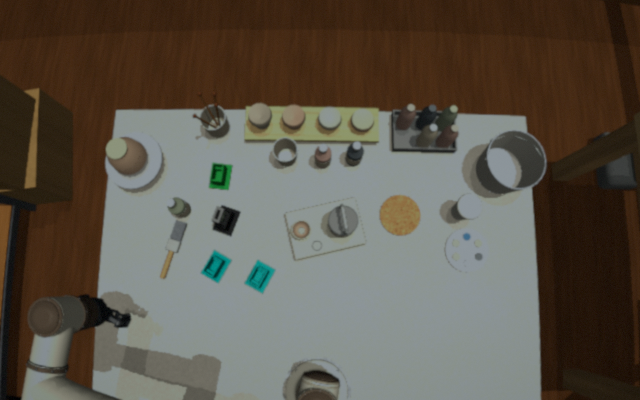

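View pics/scene0.png

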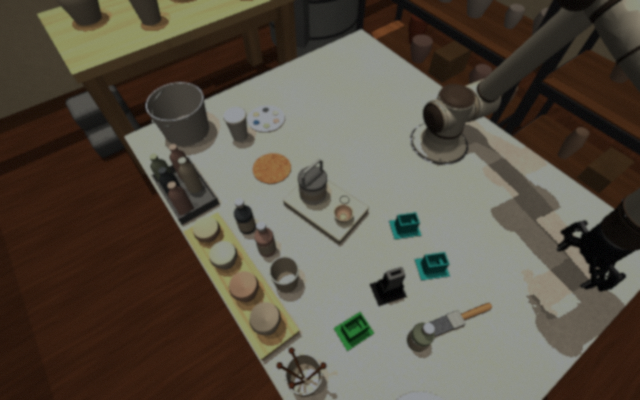

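The top view shows the canister at about (343,220) on the bat, whose corners are about (284,213), (360,198), (367,243) and (295,258). The bowl is at (301,230), the mat at (400,215), and the black dock with the meter at (226,220). The green and turquoise look-alikes are at (220,176), (215,266) and (260,276). The scene view agrees with this.

```bash
cat > h.py <<'E'
from bench import arm
import cv2,numpy as np
from scipy.spatial.transform import Rotation as Ro
def cast(p,px,z):
    u=cv2.undistortPoints(np.array(px,float).reshape(-1,1,2),p["intrinsics"],p["D"]).reshape(-1,2)
    d=np.c_[u,np.ones(len(u))]@p["R"]          # R^T d
    c=-p["R"].T@p["t"]
    return c+d*((z-c[2])/d[:,2])[:,None]
def proj(p,X):
    return cv2.projectPoints(np.array(X,float).reshape(-1,1,3),cv2.Rodrigues(p["R"])[0],p["t"],p["intrinsics"],p["D"])[0].reshape(-1,2)
def cam(n):
    return arm.get_image(n) ,arm.camera_params(n)
def blobs(m,amin=20):
    n,l,st,c=cv2.connectedComponentsWithStats(m.astype(np.uint8))
    return [(c[i],st[i,4],l==i) for i in range(1,n) if st[i,4]>amin]
E
python3 - <<'E'
from h import *
im=cv2.imread("pics/top0.png");p=arm.camera_params("top")
hsv=cv2.cvtColor(im,cv2.COLOR_BGR2HSV)
m=(hsv[...,0]<25)&(hsv[...,1]>110)&(hsv[...,2]>80);m[:,:370]=0;m[:,430:]=0;m[:185]=0;m[245:]=0
for c,a,_ in blobs(m): print("mat",c,a,cast(p,c,5))
print("bat corners",cast(p,[(284,213),(360,198),(367,243),(295,258)],35))
print("can lid",cast(p,(343,220),132),"handle", cast(p,[(341,208),(346,232)],185))
m=hsv[...,2]<60;m[:,:205]=0;m[:,245:]=0;m[:195]=0;m[242:]=0
for c,a,mm in blobs(m):
    r=cv2.minAreaRect(np.argwhere(mm)[:,::-1].astype(np.float32));print("dock",c,a,r,cast(p,c,10))
a=im[180:270,200:300]; b=im[180:270,280:430]
o=np.hstack([a,b]);cv2.imwrite("pics/crop.png",cv2.resize(o,None,fx=3.2,fy=3.2,interpolation=cv2.INTER_CUBIC))
print(arm.camera_params("wrist"))
E
```

```text
mat [399.47463457 214.62854686] 1163 [[ 574.74222996 -274.31522111    5.        ]]
bat corners [[ 569.41306663  113.15010281   35.        ]
 [ 623.91003695 -137.59684371   35.        ]
 [ 474.65147083 -160.50853356   35.        ]
 [ 422.34092828   73.25089546   35.        ]]
can lid [[535.50781794 -76.05180266 132.        ]] handle [[563.72261244 -66.91400413 185.        ]
 [492.59556647 -82.10208872 185.        ]]
dock [226.7        220.87804878] 410 ((225.5862274169922, 220.0345001220703), (19.312314987182617, 25.254566192626953), 21.801410675048828) [[543.24510216 307.19411769  10.        ]]
dock [217.14285714 213.95238095] 21 ((217.15000915527344, 214.05001831054688), (2.2135939598083496, 8.221921920776367), 18.43494987487793) [[566.17933263 340.96104353  10.        ]]
{'intrinsics': array([[350.98797276,   0.        , 326.78406391],
       [  0.        , 350.98797276, 199.37965947],
       [  0.        ,   0.        ,   1.        ]]), 'D': array([-0.01942759,  0.        ,  0.        ,  0.        ,  0.        ]), 'R': array([[-0.41205676, -0.91115714,  0.00137439],
       [-0.86166348,  0.39016351,  0.32451268],
       [-0.29621829,  0.13253338, -0.94588035]]), 't': array([624.37726001, -43.02551774, 380.12390167])}
```

View pics/crop.png

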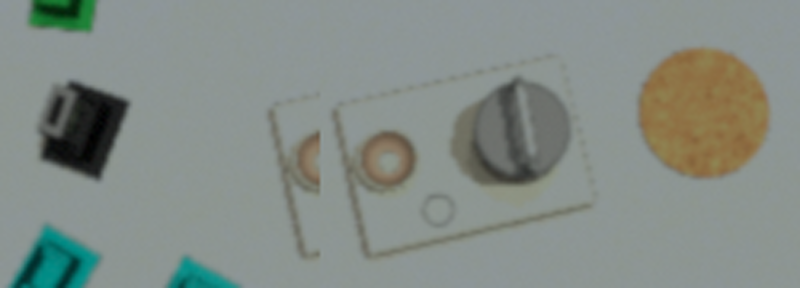

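The crop shows the handle bar running from (341.6,205) to (344.7,235) in full-image pixels, roughly along the bat's x (yaw about 12°). The meter head is the light block at about (218,215), in the black dock. Next I move above the canister for a wrist view.

```bash
cat >> h.py <<'E'
def go(x,y,z,yaw):
    "shift/turn in tool axes to TCP x,y,z pointing down, tool x at yaw (deg, mod 180)"
    s=arm.read_state();R=Ro.from_quat(s["ee_rot"])
    d=R.inv().apply(np.array([x,y,z])-s["position"])
    best=None
    for k in(0,180):
        a=np.radians(yaw+k);T=Ro.from_matrix(np.array([[np.cos(a),np.sin(a),0],[np.sin(a),-np.cos(a),0],[0,0,-1]]))
        v=(R.inv()*T).as_rotvec()
        if best is None or np.linalg.norm(v)<np.linalg.norm(best): best=v
    print("t",round(s["clock"],2),"pos",s["position"].round(1),"shift",d.round(1),"turn",best.round(4),"F",s["contact_force"].round(1),"grip",round(s["grasp_force"],1),round(s["gripper_width"],1))
E
python3 -c "
from h import *
go(530,-75,340,12)"
```

```text
t 0.1 pos [257.3 569.  230.4] shift [ 513.9  474.5 -108.7] turn [ 1.900e-03  5.000e-04 -6.344e-01] F [-0.6 -0.8 -0. ] grip 0.0 85.4
```

Request:
servo_tool:
  rows:
    - [[85, 0, 0, -60, 0, 0, 0], [85, 514, 474, -109, 0.002, 0, -0.634], [85, 514, 474, -109, 0.002, 0, -0.634], [85, 514, 474, -109, 0.002, 0, -0.634], [85, 514, 474, -109, 0.002, 0, -0.634], [85, 514, 474, -109, 0.002, 0, -0.634], [85, 514, 474, -109, 0.002, 0, -0.634], [85, 514, 474, -109, 0.002, 0, -0.634], [85, 514, 474, -109, 0.002, 0, -0.634], [85, 514, 474, -109, 0.002, 0, -0.634]]

```text
clock: 1.35
position: [476.8, 50.9, 330.7]
ee_rot: [0.995, 0.105, 0.0, -0.001]
contact_force: [0.8, 0.4, -0.3]
gripper_width: 85.4
grasp_force: 0.0
```

```bash
python3 -c "
from h import *
go(530,-75,340,12)"
```

```text
t 1.35 pos [476.8  50.9 330.7] shift [ 25.9 134.2  -9.6] turn [-0.0021 -0.0006  0.0001] F [ 0.8  0.4 -0.3] grip 0.0 85.4
```

Request:
servo_tool:
  rows:
    - [[85, 26, 134, -9, 0, 0, 0], [85, 26, 134, -9, 0, 0, 0], [85, 26, 134, -9, 0, 0, 0], [85, 26, 134, -9, 0, 0, 0], [85, 26, 134, -9, 0, 0, 0]]

```text
clock: 1.98
position: [529.4, -71.8, 339.3]
ee_rot: [0.994, 0.105, 0.0, -0.001]
contact_force: [-0.2, 0.2, 0.0]
gripper_width: 85.0
grasp_force: 0.0
```

```bash
python3 -c "
from h import *
go(530,-75,340,12)
im,p=cam('wrist')
cv2.imwrite('pics/w1.png',im[...,::-1]);np.savez('w1.npz',**p)"
```

```text
t 1.98 pos [529.4 -71.8 339.3] shift [-0.1  3.2 -0.7] turn [-0.0022 -0.0003  0.0012] F [-0.2  0.2  0. ] grip 0.0 85.0
```

View pics/w1.png

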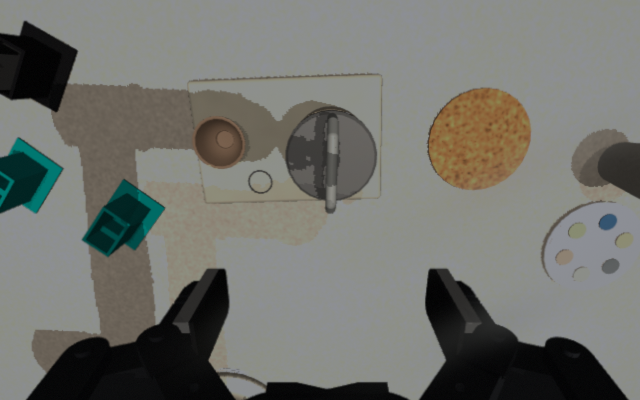

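The wrist view shows the bat's top corners at about (190,82), (381,74), (380,198) and (204,203). The lid is centred at (332,154), the bar runs from (332,116) to (331,209), and the mat is at (480,138). No hand or bystander is close to the handle.

```bash
python3 - <<'E'
from h import *
im=cv2.imread("pics/w1.png");p=dict(np.load("w1.npz"))
hsv=cv2.cvtColor(im,cv2.COLOR_BGR2HSV)
m=(hsv[...,0]<25)&(hsv[...,1]>80)&(hsv[...,2]>80);m[:,:420]=0;m[:,540:]=0;m[200:]=0
for c,a,mm in blobs(m,500):
    cn=max(cv2.findContours(mm.astype(np.uint8),0,1)[0],key=len).reshape(-1,2)
    W=cast(p,cn,5)[:,:2];print("mat",c,a,cv2.minEnclosingCircle(W.astype(np.float32)))
C=cast(p,[(190,82),(381,74),(380,198),(204,203)],35)[:,:2];print("bat",C.round(1),C.mean(0))
for i in range(4):
    d=C[(i+1)%4]-C[i];print(np.hypot(*d).round(1),np.degrees(np.arctan2(d[1],d[0])).round(1))
print("lid",cast(p,(332,154),132), cast(p,[(287,154),(377,154)],132))
# bar: edges by row intensities
g=cv2.cvtColor(im,cv2.COLOR_BGR2GRAY)
for r in range(108,218,6): print(r,g[r,318:346].tolist())
E
```

```text
mat [479.04387273 138.45252299] 8046 ((576.7557983398438, -271.707275390625), 69.68415069580078)
bat [[ 572.9  109.1]
 [ 630.1 -115.1]
 [ 477.6 -154.3]
 [ 420.6   76.7]] [525.30030245 -20.88694884]
231.4 -75.7
157.4 -165.6
238.0 103.9
155.8 12.0
lid [[541.58334935 -73.04177015 132.        ]] [[ 532.04043706  -28.62327484  132.        ]
 [ 551.15180731 -117.43789099  132.        ]]
108 [81, 68, 59, 57, 55, 54, 54, 55, 56, 58, 57, 57, 58, 57, 57, 57, 58, 56, 55, 54, 56, 58, 61, 70, 86, 111, 131, 138]
114 [70, 58, 49, 50, 52, 52, 53, 54, 55, 55, 49, 43, 43, 43, 44, 44, 46, 55, 73, 81, 79, 78, 77, 76, 76, 75, 74, 74]
120 [62, 63, 63, 63, 63, 62, 62, 55, 51, 46, 59, 76, 85, 91, 95, 96, 96, 95, 91, 88, 94, 99, 100, 101, 100, 101, 101, 100]
126 [63, 63, 62, 63, 62, 61, 57, 77, 83, 66, 65, 77, 85, 92, 94, 96, 96, 95, 91, 83, 80, 93, 99, 100, 100, 100, 100, 100]
132 [62, 61, 62, 61, 55, 50, 56, 76, 73, 60, 66, 79, 88, 95, 99, 100, 98, 96, 92, 83, 80, 93, 99, 99, 100, 99, 100, 100]
138 [62, 62, 62, 61, 60, 57, 74, 84, 76, 77, 93, 111, 123, 132, 139, 140, 129, 126, 121, 106, 88, 93, 99, 99, 99,
[... 945 characters left out ...]
, 95, 95, 95, 95, 96, 94]
192 [49, 48, 47, 47, 47, 48, 48, 54, 80, 103, 117, 128, 135, 139, 136, 131, 123, 108, 89, 88, 92, 94, 94, 94, 94, 94, 94, 95]
198 [62, 59, 59, 49, 47, 47, 48, 56, 81, 104, 120, 129, 137, 139, 135, 130, 121, 103, 80, 76, 75, 74, 71, 66, 67, 69, 73, 87]
204 [139, 139, 139, 137, 137, 137, 132, 95, 81, 95, 108, 114, 121, 122, 118, 114, 111, 103, 127, 140, 143, 142, 142, 143, 143, 143, 142, 141]
210 [136, 136, 136, 134, 134, 135, 133, 105, 71, 63, 67, 71, 73, 74, 74, 74, 82, 124, 140, 142, 142, 142, 141, 141, 142, 143, 142, 143]
216 [136, 137, 137, 137, 138, 137, 135, 134, 134, 139, 141, 142, 142, 142, 142, 142, 142, 142, 142, 142, 142, 142, 142, 143, 143, 143, 142, 142]
```

```bash
python3 - <<'E'
from h import *
p=dict(np.load("w1.npz"))
B=cast(p,[(333,126),(331.2,198),(333,115),(330.5,210)],185);print(B.round(1),B[:2].mean(0),B[2:].mean(0));d=B[2]-B[3];d2=B[0]-B[1]
for q in(d,d2):print(np.linalg.norm(q),np.degrees(np.arctan2(q[1],q[0])))
b=B[2:].mean(0); go(b[0],b[1],215,np.degrees(np.arctan2(d2[1],d2[0])))
E
```

```text
[[575.3 -65.8 185. ]
 [513.  -77.9 185. ]
 [584.1 -63.9 185. ]
 [501.7 -79.8 185. ]] [544.16095806 -71.89509967 185.        ] [542.89427043 -71.84186233 185.        ]
83.8933791169795 10.89595249316381
63.459386004344545 10.987329770001562
t 2.02 pos [529.5 -71.6 339.5] shift [ 13.    3.3 124.5] turn [-0.0021 -0.0007  0.0194] F [ 0.1 -0.7  0.1] grip 0.0 85.2
```

Request:
servo_tool:
  rows:
    - [[85, 12.5, 3, 60, -0.002, 0, 0.019], [85, 12.5, 3, 115, -0.002, 0, 0.019], [85, 12.5, 3, 155, -0.002, 0, 0.019], [85, 12.5, 3, 173, -0.002, 0, 0.019], [85, 12.5, 3, 173, -0.002, 0, 0.019], [40, 12.5, 3, 173, -0.002, 0, 0.019], [20, 12.5, 3, 173, -0.002, 0, 0.019], [20, 12.5, 3, 173, -0.002, 0, 0.019], [20, 12.5, 3, 173, -0.002, 0, 0.019]]

```text
clock: 3.15
position: [542.9, -72.9, 166.8]
ee_rot: [0.995, 0.095, 0.001, 0.0]
contact_force: [1.1, 1.0, 0.8]
gripper_width: 19.8
grasp_force: 0.0
```

```bash
python3 - <<'E'
from h import *
im,p=cam("wrist");cv2.imwrite("pics/w2.png",im[...,::-1])
go(542,-72,166,11)
E
```

```text
t 3.2 pos [542.8 -72.9 166.7] shift [-0.7 -1.1  0.7] turn [ 0.0001 -0.0012 -0.002 ] F [-0.  -0.9 -0.1] grip 0.0 20.4
```

View pics/w2.png

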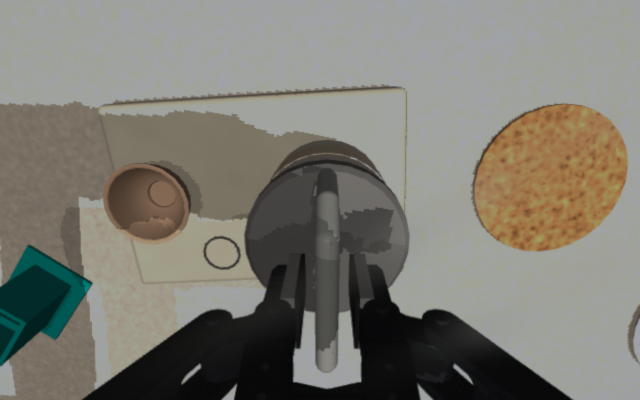

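The bar at (327,270) lies between the pads with the fingers clear of the lid. Now I close on it and lift.

Request:
servo_tool:
  rows:
    - [[0, 0, 0, 0, 0, 0, 0], [0, 0, 0, 0, 0, 0, 0], [0, 0, 0, 0, 0, 0, 0], [0, 0, 0, 0, 0, 0, 0], [0, 0, 0, -5, 0, 0, 0], [0, 0, 0, -15, 0, 0, 0], [0, 0, 0, -30, 0, 0, 0], [0, 0, 0, -45, 0, 0, 0], [0, 0, 0, -50, 0, 0, 0], [0, 0, 0, -50, 0, 0, 0]]

```text
clock: 4.45
position: [542.8, -72.8, 216.9]
ee_rot: [0.995, 0.095, 0.001, -0.0]
contact_force: [-0.3, 0.4, -3.5]
gripper_width: 8.1
grasp_force: 58.4
```

```bash
python3 - <<'E'
from h import *
go(576,-272,216,11)
E
```

```text
t 4.45 pos [542.8 -72.8 216.9] shift [ -5.1 201.9   0.9] turn [-0.     -0.0016 -0.0019] F [-0.3  0.4 -3.5] grip 58.4 8.1
```

Request:
servo_tool:
  rows:
    - [[0, 0, 8, 0, 0, 0, 0], [0, -1, 28, 0, 0, 0, 0], [0, -2, 55, 0, 0, 0, 0], [0, -3, 83, 0, 0, 0, 0], [0, -4, 111, 0, 0, 0, 0], [0, -5, 139, 0, 0, 0, 0], [0, -5, 167, 0, 0, 0, 0], [0, -5, 188, 0, 0, 0, 0], [0, -5, 199, 0, 0, 0, 0], [0, -5, 202, 0, 0, 0, 0]]

```text
clock: 5.7
position: [575.9, -272.5, 216.0]
ee_rot: [0.996, 0.095, -0.0, -0.0]
contact_force: [-0.3, 0.5, -3.1]
gripper_width: 7.7
grasp_force: 58.5
```

```bash
python3 - <<'E'
from h import *
im,p=cam("wrist");cv2.imwrite("pics/w3.png",im[...,::-1])
go(576,-272,137,11)
E
```

```text
t 5.75 pos [ 576.  -272.3  216.1] shift [ 0.1 -0.3 79.1] turn [-0.0002 -0.0002 -0.002 ] F [-0.2  0.1 -2.6] grip 58.5 7.7
```

View pics/w3.png

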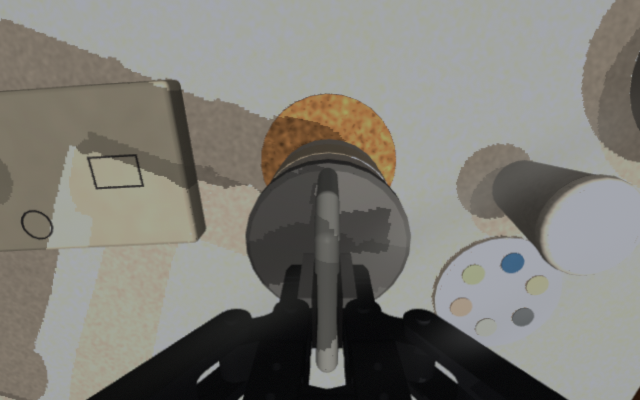

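The canister hangs level over the mat, which is at (330,150). The uncovered oblong is visible with corners (88,157), (136,154), (143,185) and (96,188). Now I lower it.

Request:
servo_tool:
  rows:
    - [[0, 0, 0, 10, 0, 0, 0], [0, 0, 0, 30, 0, 0, 0], [0, 0, 0, 50, 0, 0, 0], [0, 0, 0, 65, 0, 0, 0], [0, 0, 0, 73, 0, 0, 0], [0, 0, 0, 76, 0, 0, 0], [0, 0, 0, 78, 0, 0, 0], [0, 0, 0, 79, 0, 0, 0], [0, 0, 0, 79.5, 0, 0, 0], [0, 0, 0, 79.5, 0, 0, 0]]

```text
clock: 7.0
position: [576.1, -272.2, 137.2]
ee_rot: [0.995, 0.095, 0.001, 0.0]
contact_force: [-0.1, -0.2, -3.4]
gripper_width: 7.7
grasp_force: 58.4
```

```bash
python3 - <<'E'
from h import *
go(576,-272,137,11)
E
```

```text
t 7.0 pos [ 576.1 -272.2  137.2] shift [-0.1 -0.2  0.2] turn [ 0.0004 -0.001  -0.0018] F [-0.1 -0.2 -3.4] grip 58.4 7.7
```

Not yet unloaded, so I creep down further.

Request:
servo_tool:
  rows:
    - [[0, 0, 0, 0.7, 0, 0, 0], [0, 0, 0, 1.4, 0, 0, 0], [0, 0, 0, 1.4, 0, 0, 0]]

```text
clock: 7.38
position: [576.6, -272.6, 136.7]
ee_rot: [0.995, 0.095, 0.001, 0.001]
contact_force: [-0.7, -0.9, 1.7]
gripper_width: 7.9
grasp_force: 59.0
```

Request:
servo_tool:
  rows:
    - [[14, 0, 0, -0.3, 0, 0, 0], [25, 0, 0, -0.3, 0, 0, 0], [45, 0, 0, -0.3, 0, 0, 0], [45, 0, 0, -0.3, 0, 0, 0], [45, 0, 0, -30, 0, 0, 0], [45, 0, 0, -80, 0, 0, 0], [45, 0, 0, -130, 0, 0, 0], [45, 0, 0, -160, 0, 0, 0], [45, 0, 0, -160, 0, 0, 0]]

```text
clock: 8.5
position: [577.1, -272.5, 298.9]
ee_rot: [0.995, 0.095, 0.003, 0.001]
contact_force: [0.1, -0.4, -0.3]
gripper_width: 45.1
grasp_force: 0.0
```

```bash
python3 - <<'E'
from h import *
im,p=cam("wrist");cv2.imwrite("pics/w4.png",im[...,::-1]);np.savez("w4.npz",**p)
# rough dock from w1
q=dict(np.load("w1.npz"))
print("dock base pts",cast(q,[(75,52),(55,110),(25,22)],3).round(0))
go(520,290,340,-24)
E
```

```text
dock base pts [[577. 269.   3.]
 [497. 297.   3.]
 [600. 332.   3.]]
t 8.55 pos [ 576.2 -272.1  296.4] shift [  51.2 -562.5  -43.8] turn [-3.00e-04 -2.90e-03  6.09e-01] F [-0.5  0.8 -0.9] grip 0.0 45.1
```

View pics/w4.png

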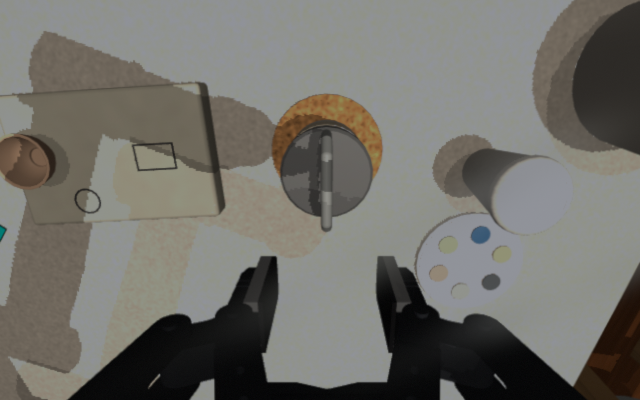

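The canister stands upright, released and concentric with the mat: its base is at (325,165) and the mat at (328,150). The outline is at about (155,157). Next I stop over the bat on the way to the dock to measure the outline.

Request:
servo_tool:
  rows:
    - [[60, -10, -60, -5, 0, 0, 0], [60, -15, -120, -10, 0, 0, 0], [60, -10, -180, -10, 0, 0, 0], [60, -10, -190, -10, 0, 0, 0], [60, -10, -190, -10, 0, 0, 0]]

```text
clock: 9.18
position: [529.8, -87.0, 304.5]
ee_rot: [0.995, 0.096, -0.001, 0.0]
contact_force: [0.6, -0.8, 0.3]
gripper_width: 59.8
grasp_force: 0.0
```

```bash
python3 - <<'E'
from h import *
im,p=cam("wrist");cv2.imwrite("pics/w5.png",im[...,::-1]);np.savez("w5.npz",**p)
print(arm.read_state()["position"])
g=cv2.cvtColor(im,cv2.COLOR_RGB2GRAY)
c0=proj(p,[537,-74,35])[0];print("pred",c0)
m=cv2.adaptiveThreshold(g,255,0,1,21,25)
for c,a,mm in blobs(m>0,60):
    cn=max(cv2.findContours(mm.astype(np.uint8),0,1)[0],key=len).reshape(-1,2)
    W=cast(p,cn,35)[:,:2].astype(np.float32);r=cv2.minAreaRect(W)
    if np.hypot(*(np.array(r[0])-[537,-74]))<90: print(c.round(1),a,np.round(r[0],1),np.round(r[1],1),round(r[2],1))
go(520,290,340,-20)
E
```

```text
[530.05409715 -87.76908931 304.55902704]
pred [317.12425221 144.71794052]
[297.6  72.9] 221 [611.7 -37.8] [  2.3 154.4] 13.9
[316.7 143. ] 279 [538.2 -73.8] [32.7 48.7] 13.3
t 9.22 pos [530.1 -87.8 304.6] shift [  61.5 -372.9  -35.5] turn [4.000e-04 1.200e-03 5.393e-01] F [-0.8 -0.1 -0.2] grip 0.0 60.1
```

The outline is at (538.2,-73.8) with bat yaw about 13.5°. Its measured size of 32.7×48.7 mm agrees with the given one. On to the dock.

Request:
servo_tool:
  rows:
    - [[70, 10, -60, -20, 0, 0, 0.18], [70, 30, -120, -35, 0, 0, 0.36], [70, 61, -180, -35, 0, 0, 0.54], [70, 61, -240, -35, 0, 0, 0.54], [70, 61, -300, -35, 0, 0, 0.54], [70, 61, -360, -35, 0, 0, 0.54], [70, 61, -373, -35, 0, 0, 0.54], [70, 61, -373, -35, 0, 0, 0.54], [70, 61, -373, -35, 0, 0, 0.54]]

```text
clock: 10.35
position: [520.3, 288.8, 340.2]
ee_rot: [0.985, -0.175, 0.0, 0.0]
contact_force: [-0.2, -0.0, 0.1]
gripper_width: 70.1
grasp_force: 0.0
```

```bash
python3 - <<'E'
from h import *
im,p=cam("wrist");cv2.imwrite("pics/w6.png",im[...,::-1]);np.savez("w6.npz",**p)
go(548,314,340,-20)
E
```

```text
t 10.4 pos [520.3 288.7 340.5] shift [ 17.3 -33.4   0.5] turn [ 0.0003 -0.0006 -0.0031] F [-0.8 -0.2  0.5] grip 0.0 70.0
```

View pics/w6.png

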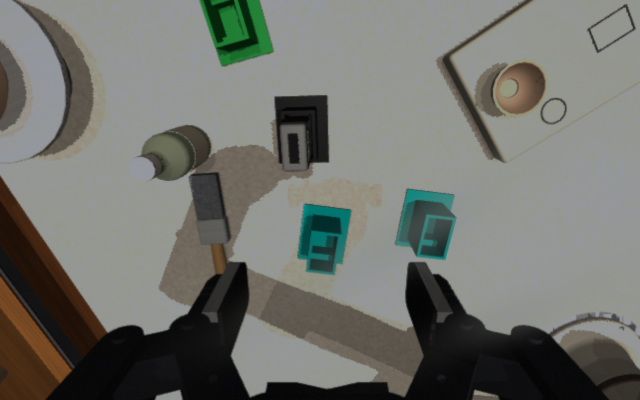

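The black dock base spans about (275–328, 96–164). The meter's grey top is at about (281–309, 122–171), its long side along the image vertical, which is the tool's x. The brush is at (210,215) and the sage bottle at (170,155).

```bash
python3 - <<'E'
from h import *
im=cv2.imread("pics/w6.png");p=dict(np.load("w6.npz"))
B=cast(p,[(276,96),(327,96),(328,163)],3)[:,:2];print("base",B.round(1),np.linalg.norm(np.diff(B,axis=0),axis=1),(B[0]+B[2])/2)
d=B[1]-B[2];print(np.degrees(np.arctan2(d[1],d[0])))
g=cv2.cvtColor(im,cv2.COLOR_BGR2GRAY)
m=np.zeros_like(g);m[100:178,274:318]=(g[100:178,274:318]>70)&(g[100:178,274:318]<125)
for r in range(112,178,5): print(r,g[r,274:320:2].tolist())
for c in(286,292,306): print(c,g[110:178:2,c].tolist())
E
```

```text
base [[601.6 330.4]
 [578.4 267.4]
 [493.5 297.1]] [67.07447582 89.994209  ] [547.53091105 313.73227241]
-19.26490589569164
112 [146, 42, 17, 23, 29, 29, 30, 30, 30, 29, 31, 31, 30, 30, 31, 31, 31, 31, 31, 33, 26, 18, 32]
117 [146, 48, 20, 21, 29, 18, 4, 6, 6, 5, 5, 6, 4, 7, 5, 6, 6, 8, 19, 28, 30, 13, 29]
122 [109, 54, 17, 17, 17, 19, 22, 23, 22, 24, 25, 28, 26, 27, 29, 24, 14, 26, 20, 27, 29, 12, 27]
127 [107, 70, 18, 67, 95, 97, 99, 100, 101, 102, 103, 104, 105, 105, 103, 80, 30, 24, 22, 26, 28, 10, 28]
132 [110, 78, 20, 64, 95, 99, 99, 97, 96, 97, 98, 98, 104, 105, 104, 85, 38, 50, 16, 26, 29, 10, 27]
137 [101, 85, 22, 55, 92, 99, 96, 33, 19, 21, 20, 20, 87, 104, 104, 87, 35, 38, 23, 21, 28, 11, 26]
142 [102, 101, 32, 33, 87, 99, 98, 50, 20, 20, 21, 19, 85, 103, 103, 90, 45, 53, 27, 19, 28, 13, 23]
147 [105, 99, 38, 25, 82, 99, 100, 63, 20, 20, 21, 20, 65, 102, 102, 94, 52, 47, 20, 16, 28, 16, 20]
152 [110, 104, 65, 22, 74, 97, 99, 74, 22, 20, 22, 20, 35, 93, 102, 96, 59, 60, 26, 14, 27, 17, 20]
157 [104, 105, 70, 17, 63, 95, 99, 86, 25, 19, 20, 20, 32, 97, 101, 96, 66, 36, 17, 7
[... 185 characters left out ...]
 81, 46, 104, 114, 149, 151, 150]
172 [105, 106, 107, 107, 102, 103, 104, 105, 104, 102, 103, 102, 103, 106, 105, 103, 103, 104, 106, 117, 150, 151, 151]
177 [105, 104, 103, 105, 106, 104, 104, 107, 117, 149, 151, 128, 115, 116, 105, 112, 112, 119, 148, 150, 151, 150, 151]
286 [7, 30, 17, 6, 6, 3, 22, 51, 92, 100, 100, 99, 96, 97, 97, 97, 98, 99, 99, 99, 99, 99, 99, 99, 99, 99, 99, 99, 97, 98, 78, 104, 106, 105]
292 [12, 29, 28, 14, 6, 5, 24, 59, 96, 103, 103, 97, 25, 18, 20, 21, 20, 19, 21, 19, 20, 20, 21, 21, 22, 21, 25, 95, 98, 97, 76, 102, 108, 139]
306 [18, 31, 28, 8, 4, 5, 14, 28, 31, 28, 32, 38, 39, 36, 41, 43, 45, 48, 52, 54, 56, 59, 60, 58, 68, 65, 75, 78, 79, 81, 81, 103, 102, 105]
```

```bash
python3 - <<'E'
from h import *
p=dict(np.load("w6.npz"))
B=cast(p,[(280,124.5),(304.2,124.5),(306.6,169.5),(282.2,169.5)],135)[:,:2];print(B.round(1),B.mean(0))
for i in range(4):
    d=B[(i+1)%4]-B[i];print(np.hypot(*d).round(1),np.degrees(np.arctan2(d[1],d[0])).round(1))
c=B.mean(0);go(c[0],c[1],81,-20)
E
```

```text
[[574.5 317.8]
 [566.3 295.6]
 [523.4 309.8]
 [531.9 333.1]] [549.00842837 314.09328628]
23.7 -110.2
45.2 161.8
24.9 69.8
45.2 -19.8
t 10.4 pos [520.3 288.7 340.5] shift [ 18.  -33.9 259.5] turn [ 0.0003 -0.0006 -0.0031] F [-0.8 -0.2  0.5] grip 0.0 70.0
```

The meter's top is centred at (549,314), which agrees with the dock centre at (547.5,313.7). Now I descend and grip.

Request:
servo_tool:
  rows:
    - [[70, 17.5, -34, 60, 0, 0, -0.006], [70, 17.5, -34, 120, 0, 0, -0.006], [70, 17.5, -34, 180, 0, 0, -0.006], [70, 17.5, -34, 230, 0, 0, -0.006], [70, 17.5, -34, 258, 0, 0, -0.006], [50, 17.5, -34, 259, 0, 0, -0.006], [40, 17.5, -34, 259, 0, 0, -0.006], [40, 17.5, -34, 259, 0, 0, -0.006]]

```text
clock: 11.4
position: [549.0, 316.8, 83.7]
ee_rot: [0.985, -0.171, 0.002, -0.002]
contact_force: [0.6, -0.2, 0.2]
gripper_width: 39.5
grasp_force: 0.0
```

```bash
python3 - <<'E'
from h import *
im,p=cam("wrist");cv2.imwrite("pics/w7.png",im[...,::-1])
go(548.5,314,81,-19.7)
E
```

```text
t 11.45 pos [548.7 316.8  83.5] shift [0.7 2.7 2.5] turn [-0.0034 -0.0023 -0.0001] F [-0.5 -0.3  0.9] grip 0.0 39.9
```

View pics/w7.png

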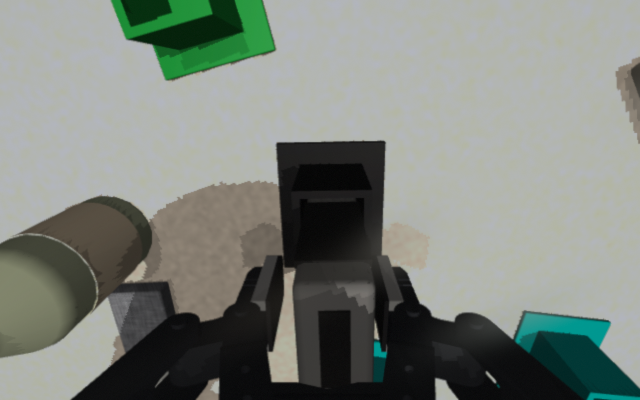

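The meter's housing (295–375) is between the pads, about 2.5 mm off centre towards the right finger. I centre on it, then close and lift.

Request:
servo_tool:
  rows:
    - [[40, 0.5, 2.5, 2, -0.003, -0.002, 0], [40, 0.5, 2.5, 2, -0.003, -0.002, 0], [0, 0.5, 2.5, 2, -0.003, -0.002, 0], [0, 0.5, 2.5, 2, -0.003, -0.002, 0], [0, 0.5, 2.5, 2, -0.003, -0.002, 0], [0, 0.5, 2.5, 2, -0.003, -0.002, 0]]

```text
clock: 12.2
position: [547.7, 314.0, 79.8]
ee_rot: [0.985, -0.171, -0.001, 0.001]
contact_force: [0.7, 0.0, 2.2]
gripper_width: 25.2
grasp_force: 58.6
```

```bash
python3 - <<'E'
from h import *
go(548.5,314,81,-19.7)
E
```

```text
t 12.2 pos [547.7 314.   79.8] shift [ 0.7 -0.2 -1.2] turn [0.0021 0.0009 0.0003] F [0.7 0.  2.2] grip 58.6 25.2
```

Request:
servo_tool:
  rows:
    - [[0, 0, 0, -10, 0, 0, 0], [0, 0, 0, -30, 0, 0, 0], [0, 0, 0, -55, 0, 0, 0], [0, 0, 0, -85, 0, 0, 0], [0, 0, 0, -115, 0, 0, 0], [0, 0, 0, -130, 0, 0, 0], [0, 0, 0, -130, 0, 0, 0]]

```text
clock: 13.08
position: [547.8, 314.2, 210.2]
ee_rot: [0.985, -0.171, -0.001, 0.001]
contact_force: [-0.1, -0.5, -2.2]
gripper_width: 25.3
grasp_force: 58.5
```

```bash
python3 - <<'E'
from h import *
go(538,-74,210,-76.5)
E
```

```text
t 13.07 pos [547.8 314.2 210.2] shift [121.7 368.7   0.6] turn [1.700e-03 3.000e-04 9.912e-01] F [-0.1 -0.5 -2.2] grip 58.5 25.3
```

Request:
servo_tool:
  rows:
    - [[0, 6, 18, 0, 0, 0, 0.05], [0, 18, 55, 0, 0, 0, 0.15], [0, 33, 100, 0, 0, 0, 0.28], [0, 48, 145, 0, 0, 0, 0.42], [0, 63, 190, 0, 0, 0, 0.56], [0, 78, 235, 0, 0, 0, 0.7], [0, 93, 280, 0, 0, 0, 0.84], [0, 107, 325, 0, 0, 0, 0.93], [0, 118, 357, 0, 0, 0, 0.99], [0, 122, 369, 0, 0, 0, 0.991]]

```text
clock: 14.32
position: [536.6, -76.8, 208.9]
ee_rot: [0.784, -0.62, -0.001, 0.003]
contact_force: [0.5, 0.1, -1.9]
gripper_width: 25.4
grasp_force: 58.6
```

```bash
python3 - <<'E'
from h import *
go(538,-74,120,-76.5)
E
```

```text
t 14.32 pos [536.6 -76.8 208.9] shift [-2.5 -2.5 88.9] turn [ 0.006  -0.001  -0.0033] F [ 0.5  0.1 -1.9] grip 58.6 25.4
```

Request:
servo_tool:
  rows:
    - [[0, -2.5, -2.5, 20, 0.004, 0, -0.003], [0, -2.5, -2.5, 50, 0.004, 0, -0.003], [0, -2.5, -2.5, 75, 0.004, 0, -0.003], [0, -2.5, -2.5, 89, 0.004, 0, -0.003], [0, -2.5, -2.5, 89, 0.004, 0, -0.003]]

```text
clock: 14.95
position: [539.1, -71.7, 120.2]
ee_rot: [0.786, -0.618, 0.0, 0.001]
contact_force: [-0.4, -0.6, -1.5]
gripper_width: 25.1
grasp_force: 58.7
```

```bash
python3 - <<'E'
from h import *
im,p=cam("wrist");cv2.imwrite("pics/w8.png",im[...,::-1]);np.savez("w8.npz",**p)
go(538,-74,110,-76.5)
s,q=cam("scene");cv2.imwrite("pics/s8.png",s[...,::-1])
c=proj(q,[538,-74,100])[0].astype(int);print(c)
S=s[c[1]-50:c[1]+60,c[0]-70:c[0]+70]
S=cv2.resize(S,None,fx=4,fy=4,interpolation=2)[:400,:]
W=cv2.resize(im,(384,240))
o=np.zeros((640,570,3),np.uint8)
o=np.zeros((600,640,3),np.uint8);o[:320,:640]=im[80:400];S2=cv2.resize(S,(356,280));o[320:,:356]=S2
cv2.imwrite("pics/c8.png",o[...,::-1])
E
```

```text
t 15.0 pos [540.  -71.6 121.4] shift [ 1.8  2.5 11.4] turn [-0.0009 -0.0019  0.0039] F [ 0.6 -0.5 -2.5] grip 58.7 25.6
[311 182]
```

View pics/c8.png

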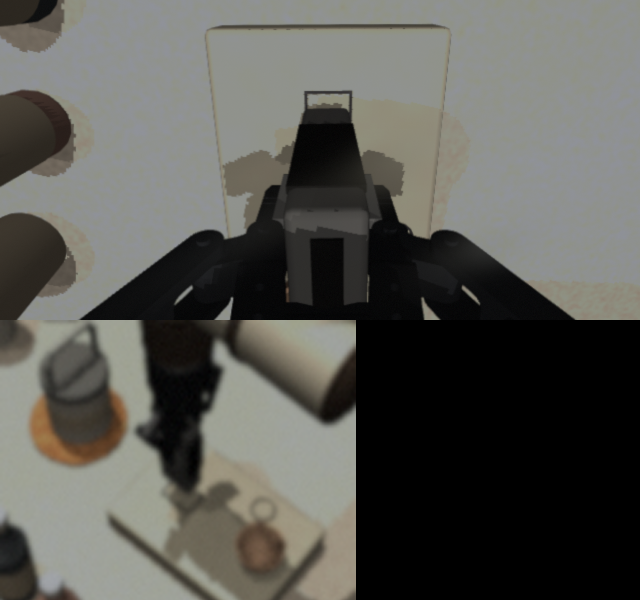

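The wrist view shows the outline's far end at columns 305–352, row 172 of the full image. The meter is in line with it (columns about 303–351) and upright. The canister is still standing on the mat. I check these against predicted projections.

```bash
python3 - <<'E'
from h import *
p=dict(np.load("w8.npz"));g=cv2.imread("pics/w8.png",0)
T=np.array([540,-71.6]);ax=lambda d:np.array([np.cos(np.radians(d)),np.sin(np.radians(d))])
X=ax(-76.5);Y=ax(13.5)
for n,z,h,o in(("hous bottom",71.5,24,0),("hous top",176.5,24,0),("foot",57.5,14,0)):
    w={24:13,14:6}[h]
    print(n,proj(p,[[*(T+h*X+s*w*Y),z] for s in(-1,1)]).round(1).tolist())
print("outline far casts",cast(p,[(305.5,172.5),(351.5,172.5)],35).round(1), "centre",(cast(p,[(305.5,172.5),(351.5,172.5)],35).mean(0)[:2]-23.5*X).round(1))
for c in(312,328,345): print(c,g[166:300:2,c].tolist())
for r in(192,198,276,286): print(r,g[r,276:380:2].tolist())
E
```

```text
hous bottom [[348.4, 187.9], [303.0, 187.7]]
hous top [[368.9, 293.8], [279.3, 293.4]]
foot [[335.5, 196.7], [316.1, 196.6]]
outline far casts [[558.9 -91.3  35. ]
 [528.9 -98.6  35. ]] centre [538.4 -72.1]
312 [144, 144, 129, 49, 111, 144, 144, 145, 143, 121, 104, 80, 35, 34, 34, 33, 34, 34, 27, 8, 5, 4, 5, 7, 4, 5, 4, 6, 4, 4, 6, 7, 6, 6, 6, 6, 5, 7, 10, 8, 8, 9, 11, 12, 14, 14, 14, 15, 17, 17, 27, 39, 40, 40, 40, 40, 41, 39, 39, 39, 39, 47, 51, 64, 71, 72, 74]
328 [144, 144, 132, 50, 109, 144, 141, 141, 140, 92, 85, 58, 33, 34, 33, 33, 33, 33, 25, 7, 3, 4, 4, 6, 4, 4, 6, 6, 6, 5, 8, 6, 6, 9, 8, 8, 9, 9, 11, 13, 15, 15, 16, 18, 18, 20, 21, 21, 22, 23, 28, 40, 40, 39, 40, 40, 40, 39, 39, 39, 39, 47, 57, 67, 71, 73, 74]
345 [144, 145, 107, 51, 136, 141, 141, 141, 141, 141, 141, 102, 33, 33, 32, 33, 33, 34, 24, 5, 5, 5, 5, 7, 6, 7, 8, 8, 10, 10, 11, 10, 12, 14, 16, 17, 18, 19, 21, 23, 24, 25, 25, 27, 27, 28, 28, 29, 28, 29, 34, 42, 43, 41, 41, 41, 40, 40, 39, 39, 40, 49, 58, 67, 72, 74, 77]
192 [144, 145, 144, 143, 144, 144, 144, 144, 144, 144, 145, 145, 144, 133, 57, 31, 34, 34, 34, 33, 34, 34, 34, 34, 34, 34, 34, 34, 33, 33, 33, 33, 34, 34, 33, 31, 44, 43, 122, 141, 141, 140, 141, 141, 140, 140, 140, 139, 139, 139, 138, 140]
198 [144, 145, 144, 144, 144, 144, 144, 145, 144, 145, 144, 144, 119, 63, 31, 34, 34, 33, 34, 33, 33, 34, 34, 34, 33, 33, 33, 33, 34, 33, 33, 34, 34, 33, 33, 32, 31, 42, 124, 140, 140, 140, 139, 139, 139, 139, 139, 139, 139, 139, 139, 139]
276 [17, 45, 55, 53, 54, 48, 35, 38, 39, 39, 40, 40, 39, 41, 40, 41, 40, 40, 40, 40, 39, 40, 39, 40, 39, 40, 40, 41, 40, 40, 39, 40, 40, 40, 40, 40, 41, 41, 41, 40, 42, 42, 40, 40, 40, 51, 56, 56, 56, 56, 43, 26]
286 [43, 45, 44, 45, 42, 37, 39, 40, 41, 41, 41, 42, 41, 41, 41, 41, 40, 40, 39, 39, 39, 40, 40, 39, 39, 39, 39, 40, 39, 40, 40, 39, 40, 40, 40, 40, 41, 40, 40, 41, 41, 41, 40, 38, 37, 34, 48, 54, 54, 53, 53, 43]
```

The meter sits where predicted, to within about 1 mm. I make a small lateral correction and descend to just above contact.

Request:
servo_tool:
  rows:
    - [[0, 1, 2, 6, 0, 0, 0.002], [0, 1, 2, 12, 0, 0, 0.002], [0, 1, 2, 16, 0, 0, 0.002], [0, 1, 2, 19, 0, 0, 0.002], [0, 1, 2, 21, 0, 0, 0.002], [0, 1, 2, 21, 0, 0, 0.002], [0, 1, 2, 21, 0, 0, 0.002]]

```text
clock: 15.92
position: [538.4, -73.1, 100.5]
ee_rot: [0.786, -0.619, 0.001, -0.0]
contact_force: [0.4, -0.0, -1.5]
gripper_width: 25.6
grasp_force: 58.7
```

```bash
python3 - <<'E'
from h import *
go(538.3,-73,98.8,-76.5)
E
```

```text
t 15.93 pos [538.4 -73.1 100.5] shift [-0.1  0.   1.7] turn [-0.0016 -0.0016  0.0014] F [ 0.4 -0.  -1.5] grip 58.7 25.6
```

Request:
servo_tool:
  rows:
    - [[0, 0, 0, 1.5, 0, 0, 0], [0, 0, 0, 3, 0, 0, 0], [0, 0, 0, 4.5, 0, 0, 0], [0, 0, 0, 5.5, 0, 0, 0], [0, 0, 0, 5.5, 0, 0, 0], [0, 0, 0, 5.5, 0, 0, 0]]

```text
clock: 16.68
position: [538.4, -73.1, 95.1]
ee_rot: [0.786, -0.619, 0.001, -0.0]
contact_force: [0.0, 1.7, 1.7]
gripper_width: 25.4
grasp_force: 58.9
```

```bash
python3 - <<'E'
from h import *
go(538.3,-73,92.8,-76.5)
f=[]
for i in range(6):
    im,p=cam("wrist"); s=arm.read_state();f.append([s["contact_force"][2],s["position"][2]])
print(np.round(f,2).tolist())
E
```

```text
t 16.68 pos [538.4 -73.1  95.1] shift [-0.2  0.1  2.3] turn [-0.0018 -0.0017  0.0014] F [0.  1.7 1.7] grip 58.9 25.4
[[0.46, 95.06], [1.99, 95.01], [1.35, 94.99], [1.56, 94.97], [0.65, 94.96], [1.64, 94.95]]
```

Contact force is about 3.1 N and the foot is about 4 mm in. Another 2 mm should bring it to half way.

Request:
servo_tool:
  rows:
    - [[0, 0, 0, 1, 0, 0, 0], [0, 0, 0, 2, 0, 0, 0], [0, 0, 0, 2, 0, 0, 0], [0, 0, 0, 2, 0, 0, 0], [0, 0, 0, 2, 0, 0, 0]]

```text
clock: 17.6
position: [538.4, -73.1, 93.0]
ee_rot: [0.786, -0.619, 0.001, -0.0]
contact_force: [0.7, 0.4, 2.4]
gripper_width: 25.6
grasp_force: 59.0
```

```bash
python3 - <<'E'
from h import *
f=[]
for i in range(8):
    im,p=cam("wrist"); s=arm.read_state();f.append([s["contact_force"][2],s["position"][2]])
print(np.mean(f,axis=0));cv2.imwrite("pics/w9.png",im[...,::-1])
go(538.3,-73,92.8,-76.5)
# outline far edge and housing bottom edge in wrist view
g=cv2.cvtColor(im,cv2.COLOR_RGB2GRAY)
pr=proj(p,[[*(np.array([538.3,-73])+23.5*np.array([.233,-.972])),35]])[0];print("outline far edge pred",pr)
for c in(312,328,345): print(g[150:230:2,c].tolist())
r=int(pr[1]);print(g[r-2:r+3,285:375:2].min(0).tolist())
print(Ro.from_quat(s["ee_rot"]).as_matrix()[:,2])
E
```

```text
[ 2.2592644  92.95327513]
t 18.0 pos [538.4 -73.1  92.9] shift [-0.2  0.1  0.1] turn [-0.0017 -0.0016  0.0014] F [0.3 0.1 2.6] grip 59.1 25.2
outline far edge pred [325.93148959 184.85069914]
[146, 146, 146, 146, 146, 146, 146, 146, 146, 146, 146, 146, 145, 145, 146, 145, 145, 87, 41, 64, 34, 35, 34, 34, 34, 34, 26, 8, 5, 6, 6, 5, 6, 7, 7, 4, 7, 7, 4, 7]
[146, 146, 146, 146, 146, 146, 145, 146, 146, 146, 146, 146, 146, 146, 145, 146, 146, 74, 43, 54, 34, 34, 34, 34, 33, 33, 26, 8, 7, 4, 8, 6, 6, 6, 7, 7, 5, 6, 6, 7]
[145, 144, 145, 145, 145, 145, 145, 146, 145, 146, 146, 145, 146, 146, 146, 146, 145, 74, 49, 116, 35, 33, 34, 34, 34, 34, 25, 7, 6, 7, 5, 6, 7, 6, 7, 10, 8, 10, 13, 10]
[145, 145, 145, 145, 145, 145, 145, 140, 56, 52, 48, 48, 48, 42, 41, 40, 40, 40, 43, 42, 43, 43, 36, 41, 43, 44, 43, 43, 44, 45, 48, 50, 50, 53, 66, 143, 145, 142, 143, 146, 146, 146, 146, 146, 145]
[ 0.002066   -0.00119846 -0.99999715]
```

The far edge of the outline is within about 1 mm of prediction, the force is about 4 N, and the tool is vertical. Handing in.

```bash
python3 -c "
from bench import arm
print(arm.job_done())"
```

```text
the job is handed in; nothing more can be done
None
```

I handed the job in at about 18 s; no verdict came back. The canister stands released on the cork mat, and the arm holds the meter upright on the oblong outline, foot about 6 mm in at roughly 4 N.

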